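# Feel along a row of drilled holes for burrs

## Task

Feel the row of seven drilled holes in the clamped aluminium sheet for burrs: set the closed fingertips lightly down on the left-most hole (the robot's left), draw them along the row over every hole, and lift off only at the right-most one. Keep the touch light so that the thin sheet is not pressed hard or bent, leave the oil can, tape measure, deburring tool and pipe elbow where they are, and finish clear of everything.

Things in the scene. Friction and masses are not known exactly. Their poses are not given: they have to be found in the camera images.
- sheet: free front part of a thin aluminium sheet, 360 mm wide, level, 71.5 mm above the bench, reaching 100 mm out from its clamp to a free edge. Origin: middle of the clamped line, on the top face; x away from the robot (free edge at -100 mm), y to the robot's left, z up. Bends about that line like thin metal and springs back: at the holes about 1 mm for every 3.5 N, more stiffly nearer the clamp
- clamp: fixed: wooden batten 90 x 460 x 70 mm on the bench, with the back of the sheet held down on it by a dark steel angle iron. Origin under its middle, x away from the robot, y along it. The sheet's clamped line is its front top edge (x = -45 mm). Angle iron: flat leg 4 mm thick from x = -35 mm, upright leg at x = +5 mm, 30 mm above the sheet; bolt heads 24 mm above the sheet at y = +205 and -205 mm
- hole1 (a point): middle of drilled hole 1 on the sheet's top face. Left-most as the robot sees it. The seven holes are 10 mm wide, in one straight row, 32 mm apart, 25 mm in from the free edge (hole 1 at x = -75, y = +96 mm of the sheet's frame, hole 7 at y = -96)
- hole2 (a point): middle of drilled hole 2 on the sheet's top face. Counted from the robot's left
- hole3 (a point): middle of drilled hole 3 on the sheet's top face. Counted from the robot's left
- hole4 (a point): middle of drilled hole 4 on the sheet's top face. Counted from the robot's left
- hole5 (a point): middle of drilled hole 5 on the sheet's top face. Counted from the robot's left
- hole6 (a point): middle of drilled hole 6 on the sheet's top face. Counted from the robot's left
- hole7 (a point): middle of drilled hole 7 on the sheet's top face. Hole 7 is the right-most
- oil_can: bystander: small bare steel oil can, standing, 56 mm across, 108 mm high with its brass spout; origin under its middle
- tape: bystander: grey and black tape measure, standing, 72 x 36 x 62 mm; origin under its middle
- deburrer: bystander: hand deburring tool with a 26 mm thick dark wooden handle, lying, 155 mm long; origin on the bench under the front end of the handle (handle 95 mm to its -x, steel bit 60 mm to its +x)
- elbow: bystander: brass pipe elbow, lying, two arms of 44 mm along its +x and +y, 33 mm high; origin under its corner

How it is judged (in metres and radians):
On the way, in this order (a step that is already met when the one before it is completed fails the run):
1. the closed fingertips touch the sheet at hole 1 (distance between the grasp point and hole1 below 0.0235 m and contact force between the fingers and sheet above 0.2 N).
2. the closed fingertips touch the sheet at hole 2 (distance between the grasp point and hole2 below 0.0235 m and contact force between the fingers and sheet above 0.2 N).
3. the closed fingertips touch the sheet at hole 3 (distance between the grasp point and hole3 below 0.0235 m and contact force between the fingers and sheet above 0.2 N).
4. the closed fingertips touch the sheet at hole 4 (distance between the grasp point and hole4 below 0.0235 m and contact force between the fingers and sheet above 0.2 N).
5. the closed fingertips touch the sheet at hole 5 (distance between the grasp point and hole5 below 0.0235 m and contact force between the fingers and sheet above 0.2 N).
6. the closed fingertips touch the sheet at hole 6 (distance between the grasp point and hole6 below 0.0235 m and contact force between the fingers and sheet above 0.2 N).
7. the closed fingertips touch the sheet at hole 7 (distance between the grasp point and hole7 below 0.0235 m and contact force between the fingers and sheet above 0.2 N).
At the end, for the whole second after the job is handed in: All seven holes have been touched in order from left to right (closed fingertips on the sheet, their middle within about 14 mm of the hole's middle); the sheet is free and level again (within 0.02 rad), and the four bystanders stand within 20 mm of where they were, oil can and tape upright (angle between sheet's own z axis and vertical below 0.02 rad and contact force between the fingers and sheet below 0.05 N and distance of each of oil_can, tape, deburrer, elbow from where it was at the start of the episode below 0.02 m and angle between each of oil_can, tape's own z axis and vertical below 0.1 rad).
It fails at once if the sheet is pressed harder than 20 N (contact force between the fingers and sheet above 20 N).
It fails at once if the sheet is bent by more than 0.09 rad (about 7 mm at the holes) (angle between sheet's own z axis and vertical above 0.09 rad).
It fails at once if the sheet is lifted or prised up by more than 2 mm at the holes (z of hole4 in the frame of clamp above 0.0735 m).
It fails at once if the fingertips are lifted off the sheet part-way along the row (held 11 to 26 mm over the sheet between holes 2 and 6) (z of the grasp point in the frame of sheet between 0.03 and 0.045 m and y of the grasp point in the frame of sheet between -0.055 and 0.055 m and x of the grasp point in the frame of sheet between -0.105 and -0.045 m).
It fails at once if the oil can, tape measure, deburring tool or pipe elbow is moved or lifted by more than 20 mm (distance of any of oil_can, tape, deburrer, elbow from where it was at the start of the episode above 0.02 m).
It also fails if it takes over 48 s, if anything falls off the work surface, if the arm or the gripper's body presses on something with over 40 N, if the wrist force passes 120 N, or if a joint passes its speed limit or range.

## Robot

A 6-joint arm with a two-finger parallel gripper is mounted at the origin on the work surface. World frame = base frame: x ahead of the robot, y to its left, z up, the work surface at z = 0. Lengths are in m, angles in degrees, forces in N, time in s.
With the tool pointing down it reaches from about 0.375 to 0.9 m from the base axis. Payload 3.1 kg.
Tool frame: the origin (TCP) lies between the finger pads; the fingertips stand bot.tip_extent ahead of it and the grasp point (between the pads) lies 2 mm behind it (bot.tip_extent is the distance from the TCP to the fingertips, in m); z points along the fingers, y is the direction in which the jaws open and shut (so a half turn about z gives the same grasp; the last joint's range is limited). The gripper opens to 87 mm and grips with 3 to 60 N. Pads are 19 mm wide; open, the fingers measure 117 mm over their backs; the gripper's body (75 mm by 190 mm) begins 51 mm behind the grasp point.
Start: joints at [-82.42, 30.224, 82.088, -0, 67.689, -10.227], TCP at [0.191, -0.595, 0.24] pointing down, gripper open.
Joint ranges: [-176.69, 176.69], [-43.24, 126.21], [12.49, 139.97], [-82, 262], [0, 151.66], [-163.58, 163.58]. Speed limits (degrees/s): [159.86, 159.86, 180, 180, 180, 180].

## Interface

Orientations are given as a 3x3 rotation matrix whose columns are the frame's x, y, z axes.
In Python, from rig import bot, imaging, recognise, masks_of, mark_of gives the robot as it stands.
- The arm moves only by the tool send_rows, never from a script. Its argument "plan" is a list that holds one entry, the list of rows, each a list of 5 numbers: the shift along the world's x, y, z normalised to -1 to 1, where 1 is 0.03 m, then the turn about the world's z normalised to -1 to 1, where 1 is 0.1 rad, then the closure, from -1 (fully open) to 1 (shut). A call has 1 to 20 rows; each row shifts and turns the commanded pose from where the row before left it; what a row does not reach is not made up. A row lasts 1/10 s, in which the tool goes at most 50 mm and 8.59 degrees, less where a joint would pass 70% of its speed; a pose out of reach is approached as far as the arm can. A call with a number of a shift or a turn outside -1 to 1 is refused whole. A call with a gripper value outside its range is refused whole. The fingers move at their own pace and stop on an object; the grip force is fixed at half the most. Time passes only in rows, so rows that do not move let the fingers close. It gives the time, the measured TCP pose, the force and the opening at its end, in the units of the state.
- bot.read_state(): the state, without advancing time (a new reading comes with each control period).
- imaging.capture(name): name is "scene" or "side" or "wrist"; returns a dict with "img" (480x640x3 uint8, blue, green, red), "mtx" (3x3 intrinsics, pixels), "distortion" ([k1, k2, p1, p2, k3] as OpenCV has them; the pictures are not rectified), "pose" (4x4, takes a point from camera to world coordinates); the wrist camera has in their place "T_tool_cam" (4x4, takes a point from camera to tool coordinates, whose origin is the TCP and whose axes are the flange's). Camera axes: x right, y down, z forward; pixel columns grow to the right and rows downward; lengths in m; the calibration is good to about 2 mm. A picture is of the moment at which its call begins: read the wrist's pose just before it. There is no depth.
- bot.hand_in(): hands the job in, once; it reports no verdict.
Trained networks look in the newest picture that a camera, given by its name, has taken for a name from the list of things; names that differ only in an ending like _2 or _b are one class to them, and where a whole thing is asked for, a point or a joint stands for the part that bears it (a point fixed in the world has none). Each returns a list of dicts, best first, with "conf" (0 to 1); they miss things now and then, are a little off and sometimes report something else, mostly with a low value. They report only what shows in the picture. A call takes as long as a camera call.
- recognise(camera, target): "at" ([x, y, z] in m, in world coordinates, good to about 4 mm: the middle of the surface that is visible of it).
- masks_of(camera, target): "region" (480x640 bool, what is visible of it).
- mark_of(camera, target): "at" ([x, y, z] in m, in world coordinates, good to about 4 mm: a listed point, or the origin of a listed thing).
The state is a dict: "time_s": time; "joint_positions": joint angles; "qvel": joint speeds; "tau": joint torques, N m; "position": TCP position; "tcp_rot": TCP orientation; "force": force on the tool from outside, world axes, zero at the start; "moment": the same for the moment, N m; "opening": opening from 0.0 (shut) to 1.0 (fully open).
Only numpy, scipy, OpenCV 4.12 (cv2) and the standard library are available. Lean on these libraries where they do the work, as an engineer would, in place of code of your own. Each camera call takes 0.05 s, during which the arm holds its last target.

## Working session

There is one attempt and no reset: what is moved stays moved. The work goes in short steps, Python scripts to look and compute and a tool call to move; the robot and the scene stay as the last step left them, time stands still between calls to the robot, and variables do not carry over. Pictures are saved under pics/ and viewed, and the job is handed in when it is done.

Besides the shell and the picture viewer there is one more tool, called as a command line: name --argument value ..., lists and objects as JSON in quotes. send_rows: Moves the arm, as the interface text tells. Its arguments: {"type":"object","properties":{"plan":{"type":"array"}},"required":["plan"]}

```bash
ls; mkdir -p pics; python3 - <<'E'
from rig import bot, imaging, recognise, masks_of, mark_of
import cv2,numpy as np
s=bot.read_state();print({k:np.round(s[k],3).tolist() for k in s}, bot.tip_extent)
for c in ["scene","side","wrist"]:
    d=imaging.capture(c);cv2.imwrite(f"pics/{c}0.png",d["img"])
    for t in ["hole1","hole4","hole7","sheet","clamp","oil_can","tape","deburrer","elbow"]:
        r=mark_of(c,t)
        print(c,t,[(np.round(x["at"],4).tolist(),round(x["conf"],2)) for x in r[:2]])
print(bot.read_state()["time_s"])
E
```

```text
pics
{'time_s': 0.0, 'joint_positions': [-82.421, 30.279, 82.158, -0.001, 67.689, -10.229], 'qvel': [0.104, -0.018, 0.056, 0.037, 0.006, -0.027], 'tau': [-0.0, -44.004, -17.659, 0.063, 0.058, -0.0], 'position': [0.191, -0.594, 0.239], 'tcp_rot': [[0.952, 0.306, -0.0], [0.306, -0.952, 0.002], [0.0, -0.002, -1.0]], 'force': [0.38, 0.249, 0.252], 'moment': [-0.025, -0.007, -0.01], 'opening': 1.0} 0.017
scene hole1 [([0.5288, 0.0411, 0.0697], 0.94), ([0.538, -0.024, 0.0687], 0.81)]
scene hole4 [([0.5288, 0.0411, 0.0697], 0.94), ([0.538, -0.024, 0.0687], 0.81)]
scene hole7 [([0.5288, 0.0411, 0.0697], 0.94), ([0.538, -0.024, 0.0687], 0.81)]
scene sheet [([0.6219, -0.0378, 0.0703], 0.7), ([0.5302, 0.0413, 0.0694], 0.54)]
scene clamp []
scene oil_can [([0.6127, -0.313, 0.0005], 0.74)]
scene tape [([0.4445, -0.1412, 0.0037], 0.77)]
scene deburrer [([0.5283, 0.2139, 0.0015], 0.75)]
scene elbow [([0.4063, 0.0127, -0.0019], 0.81), ([0.5252, 0.2123, 0.0016], 0.3)]
side hole1 [([0.5395, -0.0189, 0.0677], 0.89), ([0.5502, -0.0827, 0.0699], 0.85)]
side hole4 [([0.5395, -0.0189, 0.0677], 0.89), ([0.5502, -0.0827, 0.0699], 0.85)]
side hole7 [([0.5395, -0.0189, 0.0677], 0.89), ([0.5502, -0.0827, 0.0699], 0.85)]
side sheet [([0.6211, -0.0393, 0.0725], 0.67), ([0.6699, -0.0289, 0.0002], 0.16)]
side clamp [([0.6672, -0.0282, -0.0016], 0.83), ([0.5591, -0.1168, 0.0723], 0.64)]
side oil_can [([0.6118, -0.3136, -0.0039], 0.65), ([0.6676, -0.026, 0.0009], 0.51)]
side tape [([0.4433, -0.1403, -0.0008], 0.91)]
side deburrer [([0.5253, 0.2194, -0.0009], 0.81)]
side elbow [([0.4075, 0.0093, -0.0035], 0.74), ([0.6713, -0.0263, -0.0026], 0.33)]
wrist hole1 []
wrist hole4 []
wrist hole7 []
wrist sheet []
wrist clamp []
wrist oil_can []
wrist tape []
wrist deburrer []
wrist elbow []
1.5
```

```bash
python3 - <<'E'
from rig import bot, imaging, recognise, masks_of, mark_of
import cv2,numpy as np
allp=[]
for c in ["scene","side"]:
    d=imaging.capture(c)
    r=mark_of(c,"hole1")
    for x in r: print(c,np.round(x["at"],4).tolist(),round(x["conf"],2))
E
```

```text
scene [0.5418, -0.0222, 0.0663] 0.98
scene [0.5413, 0.0059, 0.0682] 0.89
scene [0.5602, -0.1173, 0.0732] 0.87
scene [0.552, -0.049, 0.0717] 0.83
scene [0.563, -0.1488, 0.0729] 0.8
scene [0.5314, 0.0373, 0.0699] 0.79
scene [0.5543, -0.0868, 0.0701] 0.7
scene [0.4071, 0.0157, -0.0026] 0.35
side [0.5364, 0.0048, 0.0723] 0.91
side [0.5579, -0.1181, 0.0706] 0.91
side [0.5632, -0.1484, 0.0734] 0.85
side [0.5303, 0.0408, 0.0704] 0.82
side [0.5416, -0.0187, 0.0685] 0.78
side [0.5251, 0.2196, -0.001] 0.67
side [0.5508, -0.0562, 0.071] 0.66
side [0.5483, -0.0859, 0.0698] 0.66
```

View pics/scene0.png

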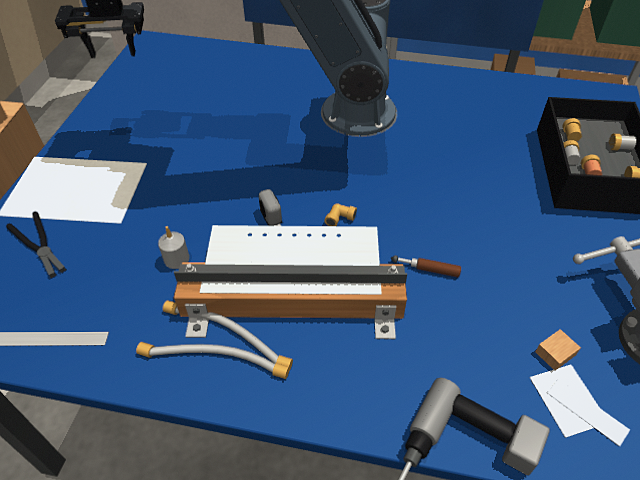

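View pics/side0.png

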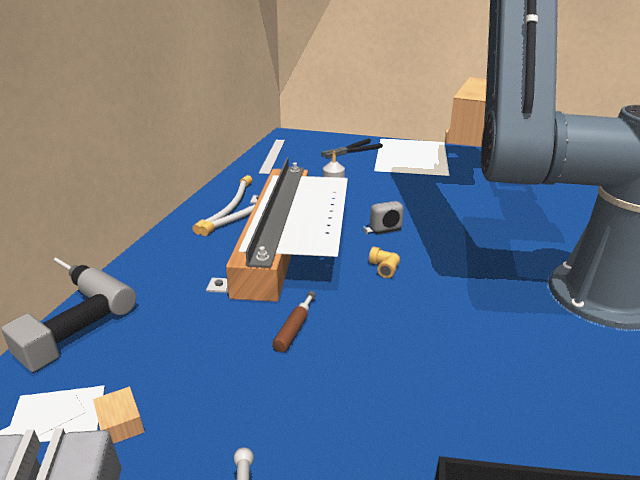

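```bash
python3 - <<'E'
from rig import bot, imaging, mark_of
import cv2,numpy as np
from scipy.optimize import least_squares
s7=np.array([[-.075,.096-.032*i] for i in range(7)])
for c in ["scene","side"]:
    d=imaging.capture(c)
    N=[np.array(x["at"]) for x in mark_of(c,"hole1") if x["at"][2]>.05 and x["conf"]>.4]
    N=np.array(sorted(N,key=lambda p:-p[1]))
    im=d["img"]; P=np.array(d["pose"]); K=np.array(d["mtx"]); D=np.array(d["distortion"])
    # dark blobs near projected net points -> plane z=.0715
    out=[]
    g=cv2.cvtColor(im,cv2.COLOR_BGR2GRAY).astype(float)
    Ti=np.linalg.inv(P)
    px,_=cv2.projectPoints(N,cv2.Rodrigues(Ti[:3,:3])[0],Ti[:3,3],K,D)
    for u,v in px[:,0]:
        a,b=int(round(u)),int(round(v)); w=6
        sub=g[b-w:b+w+1,a-w:a+w+1]; wt=np.clip(np.median(sub)-25-sub,0,None)
        yy,xx=np.mgrid[b-w:b+w+1,a-w:a+w+1]
        if wt.sum()==0: continue
        q=np.array([[(xx*wt).sum()/wt.sum(),(yy*wt).sum()/wt.sum()]])
        n=cv2.undistortPoints(q[None],K,D)[0,0]
        r=P[:3,:3]@np.array([n[0],n[1],1]); t=(.0715-P[2,3])/r[2]; out.append((P[:3,3]+t*r)[:2])
    out=np.array(out)
    print(c,"net\n",N.round(4),"\nblob\n",out.round(4))
    for nm,A in (("net",N[:,:2]),("blob",out)):
        if len(A)!=7: print(nm,len(A)); continue
        f=lambda p:(A-(p[:2]+s7@np.array([[np.cos(p[2]),np.sin(p[2])],[-np.sin(p[2]),np.cos(p[2])]]))).ravel()
        r=least_squares(f,[.62,-.04,.17]);p=r.x
        R=np.array([[np.cos(p[2]),np.sin(p[2])],[-np.sin(p[2]),np.cos(p[2])]])
        print(nm,p.round(4),np.degrees(p[2]),"rms",np.sqrt((r.fun**2).mean()),"h1,h7",(p[:2]+s7[[0,6]]@R).round(4).tolist())
E
```

```text
scene net
 [[ 0.5332  0.0382  0.0713]
 [ 0.5428  0.0051  0.069 ]
 [ 0.5431 -0.0227  0.0678]
 [ 0.5482 -0.0517  0.0712]
 [ 0.5631 -0.1197  0.0712]
 [ 0.5636 -0.1454  0.07  ]] 
blob
 [[ 0.5314  0.039 ]
 [ 0.5375  0.0075]
 [ 0.5436 -0.0239]
 [ 0.5496 -0.0553]
 [ 0.5618 -0.1179]
 [ 0.5678 -0.1493]]
net 6
blob 6
side net
 [[ 0.5351  0.0387  0.0702]
 [ 0.5371  0.006   0.0725]
 [ 0.5389 -0.0234  0.0697]
 [ 0.5489 -0.0567  0.0701]
 [ 0.553  -0.085   0.0677]
 [ 0.5577 -0.1175  0.0728]
 [ 0.5653 -0.1448  0.0712]] 
blob
 [[ 0.5312  0.0434]
 [ 0.54   -0.0024]
 [ 0.543  -0.0171]
 [ 0.5528 -0.0689]
 [ 0.5528 -0.0689]
 [ 0.5629 -0.1219]
 [ 0.5629 -0.1219]]
net [ 0.6219 -0.0421  0.1682] 9.63851867373742 rms 0.002091365349853017 h1,h7 [[0.5319, 0.04], [0.5641, -0.1493]]
blob [ 0.623  -0.037   0.1892] 10.841665703409715 rms 0.009900922147133685 h1,h7 [[0.5313, 0.0432], [0.5674, -0.1454]]
```

The scene view shows the seven-hole row at rows ~235, columns 250 to 339. Hole 1 is on the image right, because the camera faces the robot. The blob fit gives a spacing of 32.0 mm, with hole 1 at (0.531, 0.039) and hole 7 at (0.567, -0.149). The networks agree within about 4 mm. The side view shows the tape, elbow and deburrer clear of the row. I'm moving above hole 1 with the fingers shut.

send_rows --plan '[[[0.2,0.4,0,0,1],[0.45,0.84,0,-0.1,1],[0.45,0.84,0,-0.1,1],[0.45,0.84,0,-0.1,1],[0.45,0.84,0,-0.1,1],[0.45,0.84,0,-0.1,1],[0.45,0.84,0,-0.1,1],[0.45,0.84,0,-0.1,1],[0.45,0.84,0,-0.1,1],[0.45,0.84,0,-0.1,1],[0.45,0.84,0,-0.1,1],[0.45,0.84,0,-0.1,1],[0.45,0.84,0,-0.1,1],[0.45,0.84,0,0,1],[0.45,0.84,0,0,1],[0.45,0.84,0,0,1],[0.45,0.84,0,0,1],[0.45,0.84,0,0,1],[0.45,0.84,0,0,1],[0.45,0.84,0,0,1]]]'

```text
time_s: 3.9
position: [0.4535, -0.1022, 0.2397]
tcp_rot: [[0.982, 0.19, -0.0], [0.19, -0.982, 0.0], [-0.0, -0.0, -1.0]]
force: [0.3, -1.1, -0.3]
opening: 0.002
```

send_rows --plan '[[[0.52,0.94,0,0,1],[0.52,0.94,0,0,1],[0.52,0.94,0,0,1],[0.52,0.94,0,0,1],[0.5,0.94,0,0,1],[0,0,-0.7,0,1],[0,0,-0.7,0,1],[0,0,-0.7,0,1],[0,0,-0.7,0,1],[0,0,-0.7,0,1],[0,0,-0.7,0,1],[0,0,0,0,1],[0,0,0,0,1],[0,0,0,0,1]]]'

```text
time_s: 5.3
position: [0.5317, 0.0369, 0.1147]
tcp_rot: [[0.982, 0.19, 0.002], [0.19, -0.982, -0.0], [0.002, 0.001, -1.0]]
force: [0.0, -0.4, -0.3]
opening: 0.004
```

```bash
python3 - <<'E'
from rig import bot, imaging, mark_of
import cv2,numpy as np
s=bot.read_state();p=np.array(s["position"]);R=np.array(s["tcp_rot"]);print(s["time_s"],p.round(4),np.round(s["force"],2),s["opening"])
d=imaging.capture("wrist");cv2.imwrite("pics/wrist1.png",d["img"])
for x in mark_of("wrist","hole1"): print(np.round(x["at"],4),round(x["conf"],2))
for c in["scene","side"]:
  d=imaging.capture(c);cv2.imwrite(f"pics/{c}1.png",cv2.resize(d["img"][150:350,150:450] if c=="side" else d["img"][150:330,160:420],None,fx=2.6,fy=2.6))
E
```

```text
5.3 [0.5317 0.0369 0.1147] [ 0.01 -0.37 -0.28] 0.0044586612291788435
[0.5291 0.039  0.0711] 0.83
[ 0.5442 -0.0571  0.0707] 0.81
[ 0.5427 -0.0263  0.0704] 0.77
[ 0.5555 -0.0884  0.0731] 0.72
[0.5345 0.0069 0.0727] 0.62
[ 0.5594 -0.1191  0.0692] 0.56
```

View pics/wrist1.png

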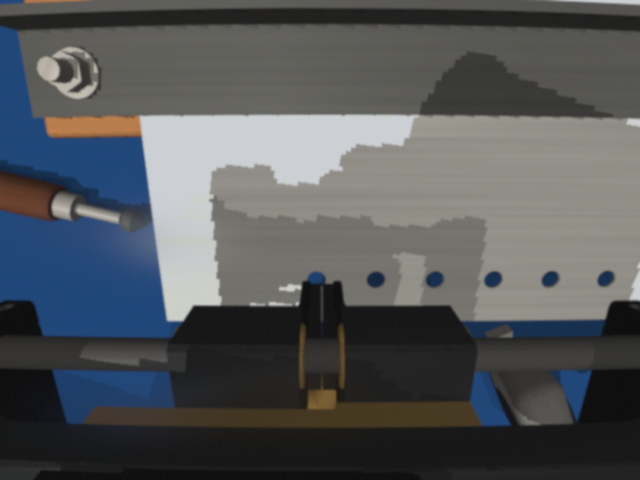

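View pics/side1.png

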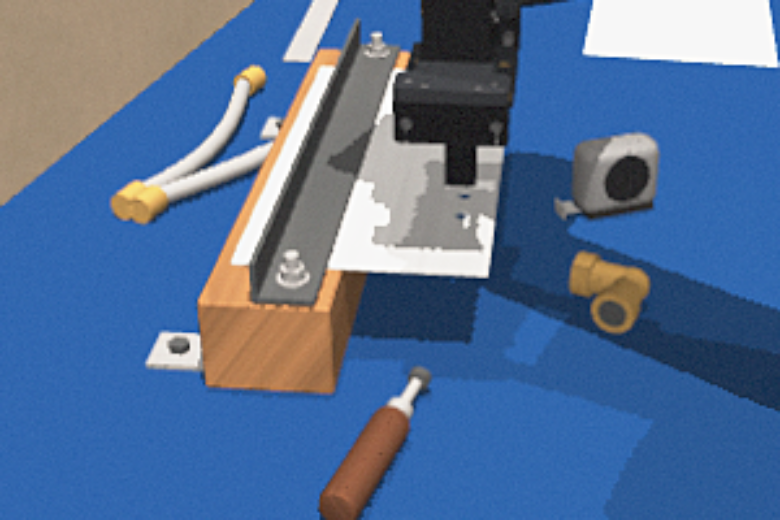

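The wrist view shows hole 1 at pixel (317, 279), directly ahead of the closed fingertips, with holes 2 to 6 running right at row ~279. The side view shows the hand clear of the bystanders. I'm lowering slowly.

send_rows --plan '[[[0,0.07,-0.2,0,1],[0,0,-0.2,0,1],[0,0,-0.2,0,1],[0,0,-0.15,0,1],[0,0,0,0,1],[0,0,0,0,1]]]'

```text
time_s: 6.1
position: [0.5309, 0.0388, 0.0907]
tcp_rot: [[0.982, 0.19, -0.001], [0.19, -0.982, 0.0], [-0.001, -0.0, -1.0]]
force: [0.0, -0.1, 0.4]
opening: 0.004
```

send_rows --plan '[[[0,0,-0.05,0,1],[0,0,0,0,1],[0,0,0,0,1]]]'

```text
time_s: 6.4
position: [0.5312, 0.0389, 0.0897]
tcp_rot: [[0.982, 0.19, 0.0], [0.19, -0.982, -0.0], [0.0, 0.0, -1.0]]
force: [-1.1, -0.4, -0.1]
opening: 0.004
```

send_rows --plan '[[[0,0,-0.04,0,1],[0,0,0,0,1],[0,0,0,0,1]]]'

```text
time_s: 6.7
position: [0.5313, 0.0388, 0.0885]
tcp_rot: [[0.982, 0.19, 0.001], [0.19, -0.982, -0.0], [0.001, 0.0, -1.0]]
force: [0.0, 0.5, 0.6]
opening: 0.002
```

send_rows --plan '[[[0,0,-0.03,0,1],[0,0,0,0,1],[0,0,0,0,1]]]'

```text
time_s: 7.0
position: [0.5313, 0.0389, 0.0877]
tcp_rot: [[0.982, 0.19, 0.001], [0.19, -0.982, -0.0], [0.001, 0.0, -1.0]]
force: [-0.4, -0.2, 3.7]
opening: 0.009
```

send_rows --plan '[[[0,0,-0.02,0,1],[0,0,0,0,1],[0,0,0,0,1]]]'

```text
time_s: 7.3
position: [0.5313, 0.0389, 0.0872]
tcp_rot: [[0.982, 0.19, 0.001], [0.19, -0.982, -0.0], [0.001, 0.0, -1.0]]
force: [-0.3, 0.3, 5.3]
opening: 0.001
```

send_rows --plan '[[[0.025,-0.13,0,0,1],[0.025,-0.13,0,0,1],[0.025,-0.13,0,0,1],[0.025,-0.13,0,0,1],[0.025,-0.13,0,0,1],[0.025,-0.13,0,0,1]]]'

```text
time_s: 7.9
position: [0.5352, 0.0164, 0.0872]
tcp_rot: [[0.982, 0.189, -0.0], [0.189, -0.982, 0.002], [-0.0, -0.002, -1.0]]
force: [-0.8, 3.5, 6.0]
opening: 0.003
```

Contact holds at about 5 to 6 N with steady drag, so I'm continuing along the row.

send_rows --plan '[[[0.025,-0.13,0,0,1],[0.025,-0.13,0,0,1],[0.025,-0.13,0,0,1],[0.025,-0.13,0,0,1],[0.025,-0.13,0,0,1],[0.025,-0.13,0,0,1],[0.025,-0.13,0,0,1],[0.025,-0.13,0,0,1],[0.025,-0.13,0,0,1],[0.025,-0.13,0,0,1]]]'

```text
time_s: 8.9
position: [0.5426, -0.0225, 0.0871]
tcp_rot: [[0.982, 0.189, -0.001], [0.189, -0.982, 0.002], [-0.0, -0.002, -1.0]]
force: [-1.1, 4.3, 7.4]
opening: 0.006
```

send_rows --plan '[[[0.025,-0.13,0,0,1],[0.025,-0.13,0,0,1],[0.025,-0.13,0,0,1],[0.025,-0.13,0,0,1],[0.025,-0.13,0,0,1],[0.025,-0.13,0,0,1],[0.025,-0.13,0,0,1],[0.025,-0.13,0,0,1]]]'

```text
time_s: 9.7
position: [0.5485, -0.0536, 0.0871]
tcp_rot: [[0.982, 0.189, -0.001], [0.189, -0.982, 0.002], [-0.001, -0.002, -1.0]]
force: [-0.5, 4.7, 6.1]
opening: 0.006
```

send_rows --plan '[[[0.025,-0.13,0,0,1],[0.025,-0.13,0,0,1],[0.025,-0.13,0,0,1],[0.025,-0.13,0,0,1],[0.025,-0.13,0,0,1],[0.025,-0.13,0,0,1],[0.025,-0.13,0,0,1],[0.025,-0.13,0,0,1]]]'

```text
time_s: 10.5
position: [0.5545, -0.0847, 0.0871]
tcp_rot: [[0.982, 0.189, -0.001], [0.189, -0.982, 0.002], [-0.001, -0.002, -1.0]]
force: [0.1, 4.1, 7.0]
opening: 0.006
```

send_rows --plan '[[[0.025,-0.13,0,0,1],[0.025,-0.13,0,0,1],[0.025,-0.13,0,0,1],[0.025,-0.13,0,0,1],[0.025,-0.13,0,0,1],[0.025,-0.13,0,0,1],[0.025,-0.13,0,0,1],[0.025,-0.13,0,0,1]]]'

```text
time_s: 11.3
position: [0.5604, -0.1158, 0.0871]
tcp_rot: [[0.982, 0.189, -0.001], [0.189, -0.982, 0.002], [-0.001, -0.003, -1.0]]
force: [-0.9, 3.7, 7.1]
opening: 0.004
```

send_rows --plan '[[[0.025,-0.13,0,0,1],[0.025,-0.13,0,0,1],[0.025,-0.13,0,0,1],[0.025,-0.13,0,0,1],[0.025,-0.13,0,0,1],[0.025,-0.13,0,0,1],[0.025,-0.13,0,0,1],[0.025,-0.13,0,0,1],[0,0,0,0,1],[0,0,0,0,1],[0,0,0,0,1]]]'

```text
time_s: 12.4
position: [0.5666, -0.1475, 0.0871]
tcp_rot: [[0.982, 0.189, -0.001], [0.189, -0.982, 0.001], [-0.001, -0.001, -1.0]]
force: [-0.5, 2.4, 5.5]
opening: 0.004
```

```bash
python3 - <<'E'
from rig import bot, imaging, mark_of
import cv2,numpy as np
s=bot.read_state();print(s["time_s"],np.round(s["position"],4),np.round(s["force"],2))
d=imaging.capture("wrist");cv2.imwrite("pics/wrist2.png",d["img"])
d=imaging.capture("side");cv2.imwrite("pics/side2.png",cv2.resize(d["img"][150:350,150:450],None,fx=2.6,fy=2.6))
E
```

```text
12.4 [ 0.5666 -0.1475  0.0871] [-0.54  2.4   5.53]
```

View pics/wrist2.png

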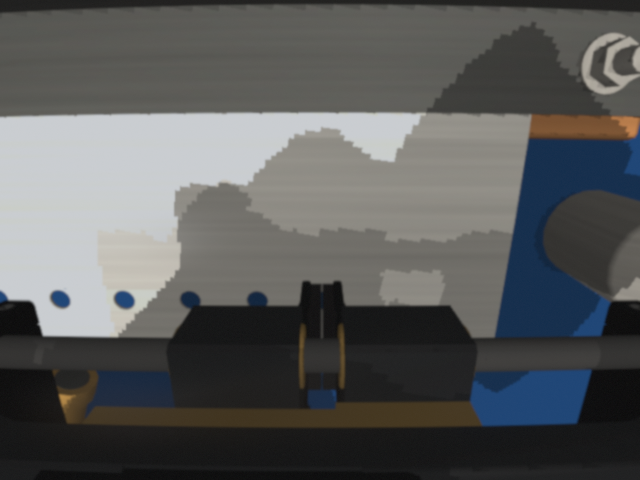

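View pics/side2.png

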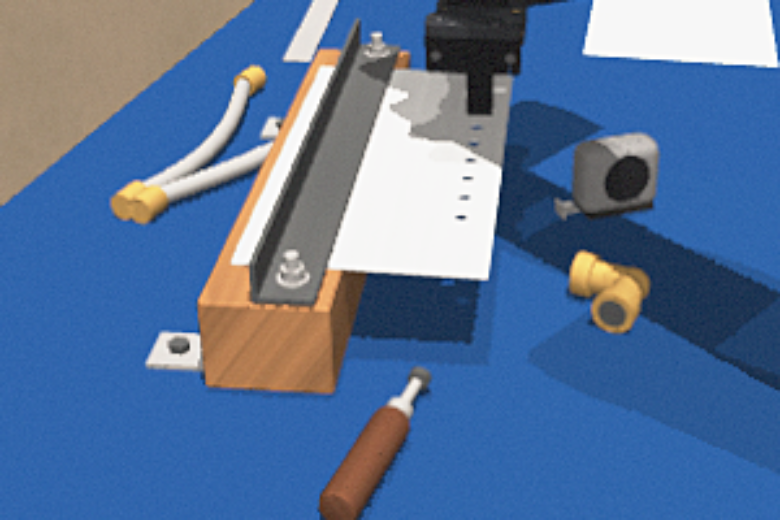

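The wrist view shows holes 6, 5, 4 and 3 at columns 257, 190, 124 and 60. At that ~66 px spacing, hole 7 falls at column ~323, under the fingertips (322). The side view shows the fingertips at the far end of the row and the six other holes free. I'm lifting off.

send_rows --plan '[[[0,0,0.1,0,1],[0,0,0.2,0,1],[0,0,0.5,0,1],[0,0,0.8,0,1],[0,0,0.8,0,1],[0,0,0.8,0,1],[0,0,0.8,0,1],[0,0,0.8,0,1],[0,0,0,0,1],[0,0,0,0,1],[0,0,0,0,1],[0,0,0,0,1]]]'

```text
time_s: 13.7
position: [0.5662, -0.148, 0.2293]
tcp_rot: [[0.982, 0.19, -0.003], [0.19, -0.982, 0.001], [-0.003, -0.002, -1.0]]
force: [-0.1, -0.3, -0.3]
opening: 0.006
```

```bash
python3 - <<'E'
from rig import bot, imaging, mark_of
import cv2,numpy as np
s=bot.read_state();print(s["time_s"],np.round(s["position"],4),np.round(s["force"],2))
for c in ["side","scene"]:
  d=imaging.capture(c);cv2.imwrite(f"pics/{c}3.png",d["img"])
  for t in ["oil_can","tape","deburrer","elbow"]: print(c,t,[np.round(x["at"],3) for x in mark_of(c,t)[:1]])
E
```

```text
13.7 [ 0.5662 -0.148   0.2293] [-0.09 -0.31 -0.33]
side oil_can [array([ 0.524,  0.222, -0.004])]
side tape [array([ 0.443, -0.14 ,  0.003])]
side deburrer [array([ 0.523,  0.218, -0.002])]
side elbow [array([ 0.409,  0.012, -0.004])]
scene oil_can [array([ 0.611, -0.311,  0.002])]
scene tape [array([ 0.445, -0.142,  0.004])]
scene deburrer [array([ 0.527,  0.211, -0.001])]
scene elbow [array([ 0.407,  0.016, -0.001])]
```

View pics/scene3.png

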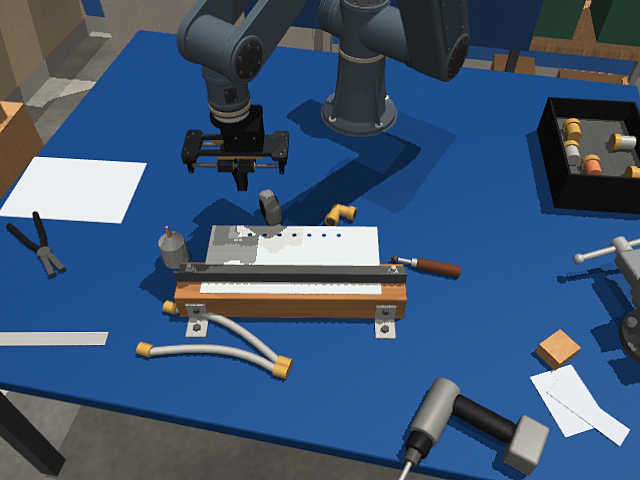

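The picture shows the hand well above everything, the sheet level, and the oil can (172, 248), tape (269, 207), elbow (341, 214) and deburrer (430, 267) where they were at the start.

```bash
python3 -c "
from rig import bot
print(bot.hand_in())"
```

```text
the job is handed in; nothing more can be done
None
```

I drew the closed fingertips along the row from hole 1 to hole 7 in one pass and lifted off only at hole 7. The job is handed in; no verdict is reported.

- **Touch:** measured contact was about 4 to 7 N throughout, with the fingertips about 1.5 mm below first contact, against limits of 20 N and about 7 mm. Force was read only at the end of each move call, not continuously.
- **On the row:** measured positions at the ends of the move calls lay on the hole line I fitted from the scene camera. The wrist view at the end put hole 7 under the fingertips.
- **Afterwards:** the hand stood about 140 mm above the sheet, and the force reading was back to its noise level. The sheet looked level. The scene camera showed all four bystanders within about 4 mm of where they were, oil can and tape upright. The whole run took about 14 s.
- **Disagreements:**
  - In the last check the side camera's network reported the oil can at the deburrer's position. I took that as a misidentification, since the scene camera placed the can correctly.
  - My blob detection on the side picture was too poor to use, so I relied on the scene camera's blob fit. The scene, side and wrist networks agreed with it within about 5 mm.

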